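# Power-up order on the switch units

## Robot

A 6-joint arm with a two-finger parallel gripper is mounted at the origin on a cart in front of the work surface, level with it; the furniture and walls round the work are solid. World frame = base frame: x ahead of the robot, y to its left, z up, the work surface at z = 0. Lengths are in m, angles in degrees, forces in N, time in s.
With the tool pointing down it reaches from about 0.325 to 0.85 m from the base axis. Payload 4.4 kg.
Tool frame: the origin (TCP) lies at the very end of the fingers, on their centre line; the grasp point (between the pads) lies 19 mm behind it; z points along the fingers, y is the line along which they close (so a half turn about z gives the same grasp; the last joint's range is limited). The gripper opens to 94 mm and grips with 3 to 60 N. Pads are 16 mm wide; open, the fingers measure 119 mm over their backs; the gripper's body (75 mm by 177 mm) begins 78 mm behind the grasp point.
Start: joints at [59.788, 11.837, 88.321, -0, 79.842, -8.623], TCP at [0.212, 0.535, 0.205] pointing down, gripper open.
Joint ranges: [-156.59, 156.59], [-49.26, 127.26], [12.9, 141.05], [-63.56, 243.56], [4.71, 150.69], [-161.64, 161.64]. Speed limits (degrees/s): [159.86, 159.86, 180, 180, 180, 180].

## Interface

Orientations are given as [roll, pitch, yaw] about the fixed x, y, z axes, in that order (R = Rz(yaw) Ry(pitch) Rx(roll)).
In Python, from workcell import robot gives the robot as it stands.
- The arm moves only by the shell command python3 inch.py 'ROWS' [FORCE]. ROWS is 1 to 12 rows, one to a line, with the numbers parted by commas; each row has 7 numbers: dx, dy, dz in fractions of the full range, 1 being 0.5 m, then a rotation vector rx, ry, rz in normalised numbers (1 is 45 degrees), then the opening from 0.0 (shut) to 1.0 (fully open); each row is the pose to reach, as a shift and turn from the pose commanded when the command began, along the tool's axes at that moment; what a row does not reach only later rows make up. A row lasts 1/10 s, in which the tool goes at most 0.05 m and 8.59 degrees, less where a joint would pass 70% of its speed; a pose out of reach is approached as far as the arm can. The fingers move at their own pace and stop on an object; FORCE is the grip in N (left out, the last holds). Time passes only in rows, so rows that do not move let the fingers close. It prints the time, the measured TCP pose, the force, the opening and the grip force at its end. Shift and turn numbers lie between -1 and 1, and a call with a number outside is refused. Input that does not fit is refused with a message, and nothing moves.
- robot.observe(): the state, without advancing time (a new reading comes with each control period).
- robot.read_camera(name): name is "side" or "top"; returns the picture (480x640x3 uint8, red, green, blue); there is no depth.
- robot.camera_model(name): a dict with "intrinsics" (3x3 intrinsics, pixels), "R" (3x3) and "t" (3): a world point X has camera coordinates R X + t. Camera axes: x right, y down, z forward; pixel columns grow to the right and rows downward; lengths in m; the calibration is good to about 2 mm. A picture is of the moment at which its call begins. camera_model takes no time and is no camera call.
- robot.job_done(): hands the job in; it is judged then, once.
The state is a dict: "time_s": time; "qpos": joint angles; "qvel": joint speeds; "joint_torque": joint torques, N m; "ee_pos": TCP position; "tcp_rot": TCP orientation; "wrist_force": force on the tool from outside, world axes, zero at the start; "wrist_torque": the same for the moment, N m; "gripper_width": opening from 0.0 (shut) to 1.0 (fully open); "grasp_force": force on a finger pad.
Only numpy, scipy, OpenCV 4.12 (cv2) and the standard library are available. Lean on these libraries where they do the work, as an engineer would, in place of code of your own. Each camera call takes 0.05 s, during which the arm holds its last target. There are 200 camera calls.

## Task

Power up the bench in its proper order: with the fingertips press down first the round key, then the long bar key, and last the square key, each lightly and fully home so that it stays down. Leave the cross-shaped key up. The switch units are loose: do not grip, lift or push them out of place, do not disturb the jar, the bottle and the vial among them, and finish clear of everything.

Things in the scene. Friction and masses are not known exactly. Their poses are not given: they have to be found in the camera images.
- round_unit: Loose white switch unit (0.7 kg, on rubber feet) with one black key on top, whose shape is a round disc, 44 mm across. Housing 80 x 80 mm, its top 40 mm above the desk. Origin: centre of the underside, on the desk; z up; the grey window is on its -x side.
- round_key_top (a point): Centre of the top face of that unit's key (round): 70 mm above the desk while released, 58 mm when fully down; moves with the key. Key cap 12 mm thick, top flat and level.
- round_key (a joint): Downward travel of that key in m: 0 released, 0.012 fully down. The cap sits on a rubber cushion that yields about 1 mm per 4 N (6 mm at most) and springs back, so at the stop the force builds up softly. No spring: it resists with a steady drag of about 3 N (and a little more the faster it goes) and stays where it is left. Starts at 0.
- bar_unit: Loose white switch unit (0.7 kg, on rubber feet) with one black key on top, whose shape is a long narrow bar, 66 mm along the unit's y and 20 mm along its x. Housing 80 x 80 mm, its top 40 mm above the desk. Origin: centre of the underside, on the desk; z up; the grey window is on its -x side.
- bar_key_top (a point): Centre of the top face of that unit's key (bar): 70 mm above the desk while released, 58 mm when fully down; moves with the key. Key cap 12 mm thick, top flat and level.
- bar_key (a joint): Downward travel of that key in m: 0 released, 0.012 fully down. The cap sits on a rubber cushion that yields about 1 mm per 4 N (6 mm at most) and springs back, so at the stop the force builds up softly. No spring: it resists with a steady drag of about 3 N (and a little more the faster it goes) and stays where it is left. Starts at 0.
- square_unit: Loose white switch unit (0.7 kg, on rubber feet) with one black key on top, whose shape is a square, 42 x 42 mm. Housing 80 x 80 mm, its top 40 mm above the desk. Origin: centre of the underside, on the desk; z up; the grey window is on its -x side.
- square_key_top (a point): Centre of the top face of that unit's key (square): 70 mm above the desk while released, 58 mm when fully down; moves with the key. Key cap 12 mm thick, top flat and level.
- square_key (a joint): Downward travel of that key in m: 0 released, 0.012 fully down. The cap sits on a rubber cushion that yields about 1 mm per 4 N (6 mm at most) and springs back, so at the stop the force builds up softly. No spring: it resists with a steady drag of about 3 N (and a little more the faster it goes) and stays where it is left. Starts at 0.
- cross_unit: Loose white switch unit (0.7 kg, on rubber feet) with one black key on top, whose shape is a plus-shaped cross, 56 mm over its arms, each arm 18 mm wide. Housing 80 x 80 mm, its top 40 mm above the desk. Origin: centre of the underside, on the desk; z up; the grey window is on its -x side.
- cross_key_top (a point): Centre of the top face of that unit's key (cross): 70 mm above the desk while released, 58 mm when fully down; moves with the key. Key cap 12 mm thick, top flat and level.
- cross_key (a joint): Downward travel of that key in m: 0 released, 0.012 fully down. The cap sits on a rubber cushion that yields about 1 mm per 4 N (6 mm at most) and springs back, so at the stop the force builds up softly. No spring: it resists with a steady drag of about 3 N (and a little more the faster it goes) and stays where it is left. This one starts and must remain at 0.
- iodine_jar: Loose dark glass jar with white cap, 59 mm across, 77 mm high; a bystander standing among the units. Origin: centre of its underside, z up.
- drop_bottle_a: Loose dark dropper bottle, 38 mm across, 82 mm high; a bystander standing among the units. Origin: centre of its underside, z up.
- small_vial: Loose small vial with a wide cap, 20 mm across, 44 mm high; a bystander standing among the units. Origin: centre of its underside, z up.

How it is judged:
By the outcome, as a careful person would: the job done as asked, in the order asked, and still so for the second after the job is handed in, with the robot touching nothing.
It also fails if it takes over 45 s, if anything falls off the work surface, if the arm or the gripper's body presses on something with over 40 N, if the wrist force passes 120 N, or if a joint passes its speed limit or range.

## Working session

There is one attempt and no reset: what is moved stays moved. The work goes in short steps, Python scripts to look and compute and a shell command to move; the robot and the scene stay as the last step left them, time stands still between calls to the robot, and variables do not carry over. Pictures are saved under pics/ and viewed, at most 10 in all, crops included, and the job is handed in when it is done.

```bash
mkdir -p pics; ls; python3 - <<'E'
from workcell import robot
import cv2
for n in("top","side"):
    cv2.imwrite(f"pics/{n}0.png",robot.read_camera(n)[:,:,::-1])
    m=robot.camera_model(n);print(n,m)
s=robot.observe();print(s)
E
```

```text
inch.py
pics
workcell.py
top {'intrinsics': array([[446.10905614,   0.        , 311.3913379 ],
       [  0.        , 446.10905614, 236.10065434],
       [  0.        ,   0.        ,   1.        ]]), 'R': array([[ 0.01027137, -0.99992116,  0.007223  ],
       [-0.98055861, -0.0114875 , -0.1958899 ],
       [ 0.19595743, -0.00507051, -0.98059929]]), 't': array([0.00181394, 0.53951419, 0.98514368])}
side {'intrinsics': array([[513.32163163,   0.        , 323.66103271],
       [  0.        , 513.32163163, 242.69707105],
       [  0.        ,   0.        ,   1.        ]]), 'R': array([[ 0.96438565, -0.26338633, -0.02424789],
       [-0.12270327, -0.36428771, -0.92316757],
       [ 0.23431651,  0.89326485, -0.38363221]]), 't': array([-0.48563678,  0.14297843,  0.80801592])}
{'time_s': 0.1, 'qpos': array([ 5.97894693e+01,  1.18808001e+01,  8.83924981e+01, -1.38881684e-03,
        7.98426100e+01, -8.62194868e+00]), 'qvel': array([ 0.01881477, -0.14955487, -0.24409589, -0.03809662,  0.02295555,
        0.09031382]), 'joint_torque': array([ 6.80780904e-04, -3.71862102e+01, -2.82291234e+01,  6.99841906e-02,
        3.10839945e-02, -4.96082987e-05]), 'ee_pos': array([0.21121471, 0.5340445 , 0.20442679]), 'tcp_rot': array([-1.79885197e+02, -1.60251420e-02,  1.58411648e+02]), 'wrist_force': array([-0.34199621,  0.11092902,  0.04671946]), 'wrist_torque': array([-0.00400954,  0.00013429,  0.01975729]), 'grasp_force': 0.0, 'gripper_width': 1.0032910973292795}
```

View pics/top0.png

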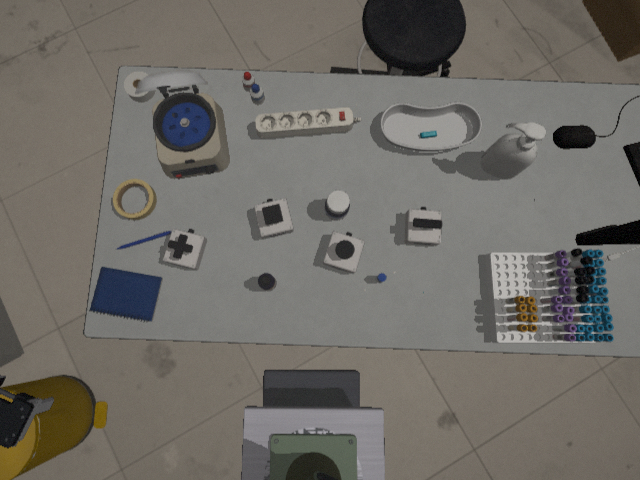

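View pics/side0.png

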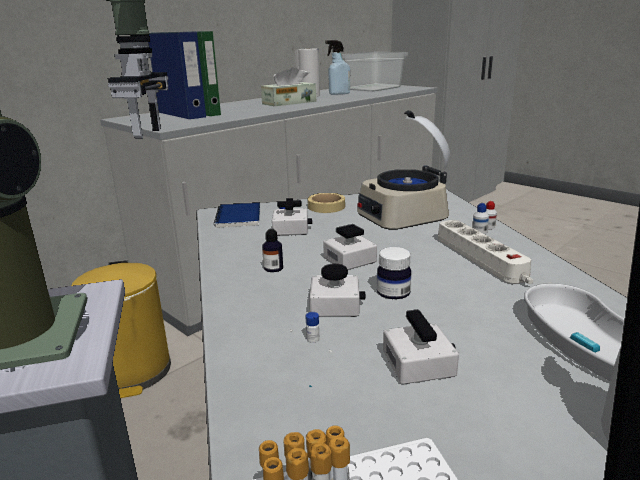

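The top view shows the keys at about: round (345,250), bar (427,224), square (272,214) and cross (181,245). The jar is at (337,204), the bottle at (266,282) and the vial at (381,278). The side view shows the same layout, with the keys standing above their housings.

```bash
cat > h.py <<'E'
import cv2,numpy as np
from workcell import robot
seeds={"top":dict(round=(345,250),bar=(427,224),square=(272,214),cross=(181,245),jar=(337,204)),
"side":dict(round=(334,272),bar=(421,326),square=(350,232),cross=(290,204))}
def ray(n,px,z):
    m=robot.camera_model(n);C=-m["R"].T@m["t"]
    d=m["R"].T@np.linalg.inv(m["intrinsics"])@[px[0],px[1],1]
    return (C+d*(z-C[2])/d[2])[:2]
def measure(n,img):
    mask=(img.max(2)<75).astype(np.uint8)
    k,lab,st,cen=cv2.connectedComponentsWithStats(mask)
    for o,(u,v) in seeds[n].items():
        w=lab[v-6:v+7,u-6:u+7];w=w[w>0]
        if not len(w): continue
        i=np.bincount(w).argmax()
        pts=np.argwhere(lab==i)[:,::-1].astype(np.float32)
        P=np.array([ray(n,p,.07) for p in pts])
        r=cv2.minAreaRect((P*1000).astype(np.float32))
        print(n,o,st[i],"cen",P.mean(0).round(4),"rect",np.round(r[0],1),np.round(r[1],1),round(r[2],1))
E
python3 - <<'E'
from h import *
for n in("top","side"):measure(n,cv2.imread(f"pics/{n}0.png"))
for o,p,z in(("jar",(338,202),.077),("bottle",(266,281),.08),("vial",(382,277),.044)):print(o,ray("top",p,z))
a=cv2.imread("pics/top0.png")[180:300,150:450];cv2.imwrite("pics/c.png",cv2.resize(a,(800,320),interpolation=2))
E
```

```text
top round [335 240  19  19 277] cen [ 0.5063 -0.0671] rect [507.  -66.8] [41.  41.7] 89.5
top bar [413 218  29  11 255] cen [ 0.5692 -0.2579] rect [ 568.6 -258.5] [65.1 22.2] 85.6
top square [262 204  21  21 320] cen [0.5867 0.0996] rect [586.6  99.8] [42.8 41.3] 15.0
top cross [168 234  25  25 333] cen [0.5091 0.307 ] rect [509.3 307.2] [48.6 47.6] 33.1
side round [321 263  27  21 382] cen [ 0.5004 -0.0817] rect [499.2 -84.5] [73.1 42.1] 72.3
side bar [406 310  31  34 549] cen [ 0.5626 -0.2714] rect [ 562.4 -270.7] [80.5 24.7] 85.9
side square [336 224  28  18 280] cen [0.5793 0.0813] rect [581.7  74.8] [51.  76.2] 13.6
side cross [277 198  25  15 210] cen [0.5029 0.2872] rect [501.6 279.5] [101.9  54.3] 79.5
jar [ 0.61578587 -0.05277874]
bottle [0.4312845  0.10762957]
vial [ 0.44691586 -0.15637316]
```

View pics/c.png

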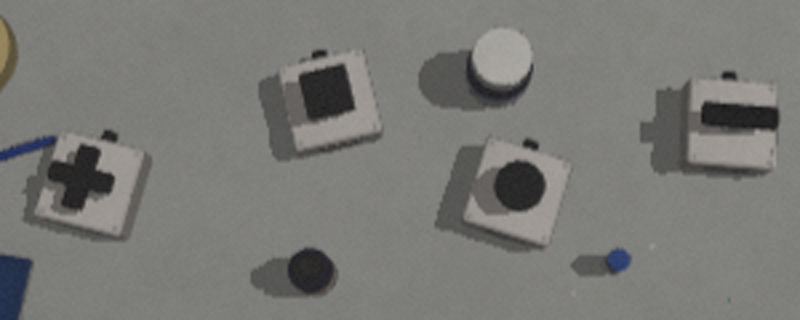

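The crop confirms the shapes: cross (80,178), square (327,92), round (520,185) and bar (740,115) in crop pixels. The key centres from the top view agree with the stated sizes to about 2 mm.

```bash
cat >> h.py <<'E'
from scipy.spatial.transform import Rotation as Ro
def shift(x,y,z):
    s=robot.observe();R=Ro.from_euler("xyz",s["tcp_rot"],degrees=True)
    print("at",s["ee_pos"].round(4),s["tcp_rot"].round(1),"tool shift",R.inv().apply(np.array([x,y,z])-s["ee_pos"]).round(4))
E
python3 - <<'E'
from h import *
shift(.507,-.067,.15)
E
```

```text
at [0.2112 0.534  0.2044] [-179.9   -0.   158.4] tool shift [-0.4962 -0.4499  0.0552]
```

Units first: shifts go in shares of 0.5 m and turns go in shares of 45 degrees. So -0.35 m / 0.5 = -0.7, -0.345 m / 0.5 = -0.69.

```bash
python3 inch.py '-0.02,-0.02,0,0,0,0,0
-0.08,-0.072,0,0,0,0,0
-0.15,-0.136,0,0,0,0,0
-0.22,-0.2,0,0,0,0,0
-0.29,-0.262,0,0,0,0,0
-0.36,-0.326,0,0,0,0,0
-0.43,-0.39,0,0,0,0,0
-0.5,-0.454,0,0,0,0,0
-0.57,-0.516,0,0,0,0,0
-0.64,-0.58,0,0,0,0,0
-0.69,-0.626,0,0,0,0,0
-0.7,-0.634,0,0,0,0,0' 5 && python3 -c "
from h import *
shift(.507,-.067,.11)"
```

```text
time_s: 1.3
ee_pos: [0.421, 0.1076, 0.2054]
tcp_rot: [-179.9, 0.0, 158.1]
wrist_force: [0.4, 0.7, -0.2]
gripper_width: 0.024
grasp_force: 0.0
at [0.421  0.1076 0.2054] [-179.9    0.   158.1] tool shift [-0.1448 -0.1298  0.0956]
```

To row units: -0.145 m / 0.5 = -0.29, -0.135 m / 0.5 = -0.27.

```bash
python3 inch.py '-0.04,-0.036,0,0,0,0,0
-0.1,-0.09,0,0,0,0,0
-0.16,-0.144,0.02,0,0,0,0
-0.22,-0.2,0.05,0,0,0,0
-0.27,-0.242,0.09,0,0,0,0
-0.29,-0.26,0.13,0,0,0,0
-0.29,-0.26,0.17,0,0,0,0
-0.29,-0.26,0.19,0,0,0,0
-0.29,-0.26,0.19,0,0,0,0
-0.29,-0.26,0.19,0,0,0,0' && python3 -c "
from h import *
for n in('top','side'):
    cv2.imwrite(f'pics/{n}1.png',robot.read_camera(n)[:,:,::-1])
cv2.imwrite('pics/c1.png',np.hstack([cv2.resize(cv2.imread('pics/side1.png')[180:330,240:440],(400,300)),cv2.resize(cv2.imread('pics/top1.png')[180:330,250:450],(400,300))]))
shift(.507,-.067,.056)"
```

```text
time_s: 2.3
ee_pos: [0.5074, -0.0625, 0.1109]
tcp_rot: [180.0, 0.0, 158.5]
wrist_force: [-0.0, 0.4, 0.9]
gripper_width: 0.003
grasp_force: 0.0
at [ 0.5082 -0.0628  0.1118] [1.800e+02 1.000e-01 1.585e+02] tool shift [-0.0003 -0.0044  0.0558]
```

View pics/c1.png

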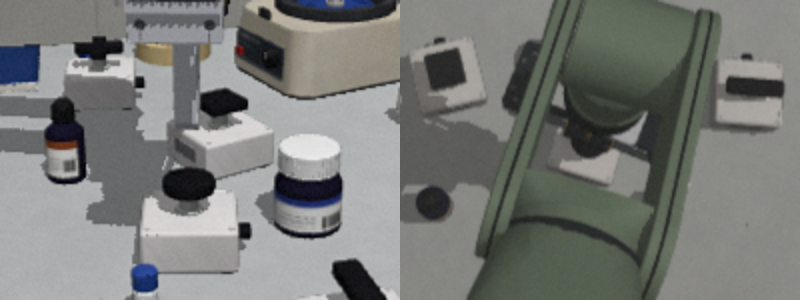

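The closed fingertips hang above the round key: their tip is at (187,125) and the key at (188,183) in the crop. The jar and bottle are clear.

To row units: 0.053 m / 0.5 = 0.106, 0.051 m / 0.5 = 0.102.

```bash
python3 inch.py '0,-0.004,0.02,0,0,0,0
0,-0.008,0.05,0,0,0,0
0,-0.008,0.07,0,0,0,0
0,-0.008,0.078,0,0,0,0
0,-0.008,0.082,0,0,0,0
0,-0.008,0.086,0,0,0,0
0,-0.008,0.09,0,0,0,0
0,-0.008,0.094,0,0,0,0
0,-0.008,0.098,0,0,0,0
0,-0.008,0.102,0,0,0,0
0,-0.008,0.106,0,0,0,0
0,-0.008,0.106,0,0,0,0'
```

```text
time_s: 3.6
ee_pos: [0.5059, -0.0668, 0.0573]
tcp_rot: [180.0, -0.0, 158.4]
wrist_force: [-2.1, 0.9, 2.9]
gripper_width: 0.006
grasp_force: 1.8
```

To row units: 0.001 m / 0.5 = 0.002.

```bash
python3 inch.py '0,0,0.002,0,0,0,0
0,0,0.002,0,0,0,0
0,0,0.002,0,0,0,0' | grep -E "ee|wrist"; python3 inch.py '0,0,0.002,0,0,0,0
0,0,0.002,0,0,0,0
0,0,0.002,0,0,0,0'|grep -E "ee|wrist"
```

```text
ee_pos: [0.506, -0.0668, 0.0568]
wrist_force: [-2.4, 1.0, 5.2]
ee_pos: [0.5061, -0.0669, 0.0562]
wrist_force: [-3.3, 1.9, 9.2]
```

Round is at its stop: the force climbs about 4 N per mm. I'll lift and move on to the bar.

To row units: -0.065 m / 0.5 = -0.13, -0.055 m / 0.5 = -0.11.

```bash
python3 inch.py '0,0,-0.008,0,0,0,0
0,0,-0.03,0,0,0,0
0,0,-0.07,0,0,0,0
0,0,-0.11,0,0,0,0
0,0,-0.13,0,0,0,0
0,0,-0.13,0,0,0,0'; python3 -c "
from h import *
shift(.5695,-.258,.11)"
```

```text
time_s: 4.8
ee_pos: [0.5078, -0.0674, 0.1225]
tcp_rot: [180.0, 0.3, 158.4]
wrist_force: [-0.1, -0.7, -0.4]
gripper_width: 0.006
grasp_force: 0.0
at [ 0.5078 -0.0674  0.1225] [180.    0.3 158.4] tool shift [-0.1274 -0.1545  0.0131]
```

To row units: -0.1545 m / 0.5 = -0.309, -0.085 m / 0.5 = -0.17.

```bash
python3 inch.py '-0.02,-0.024,0,0,0,0,0
-0.07,-0.084,0,0,0,0,0
-0.12,-0.146,0,0,0,0,0
-0.17,-0.206,0,0,0,0,0
-0.22,-0.266,0,0,0,0,0
-0.25,-0.304,0,0,0,0,0
-0.255,-0.309,0.01,0,0,0,0
-0.255,-0.309,0.026,0,0,0,0
-0.255,-0.309,0.026,0,0,0,0
-0.255,-0.309,0.026,0,0,0,0'; python3 -c "
from h import *
for n in('top','side'):
    cv2.imwrite(f'pics/{n}2.png',robot.read_camera(n)[:,:,::-1])
cv2.imwrite('pics/c2.png',np.hstack([cv2.resize(cv2.imread('pics/side2.png')[240:390,300:500],(400,300)),cv2.resize(cv2.imread('pics/top2.png')[180:330,300:500],(400,300))]))
shift(.5695,-.258,.056)"
```

```text
time_s: 5.8
ee_pos: [0.5667, -0.2556, 0.1062]
tcp_rot: [180.0, -0.2, 158.5]
wrist_force: [0.1, 0.3, -0.4]
gripper_width: 0.005
grasp_force: 0.0
at [ 0.5675 -0.2562  0.1074] [180.   -0.  158.5] tool shift [-0.0026 -0.001   0.0514]
```

View pics/c2.png

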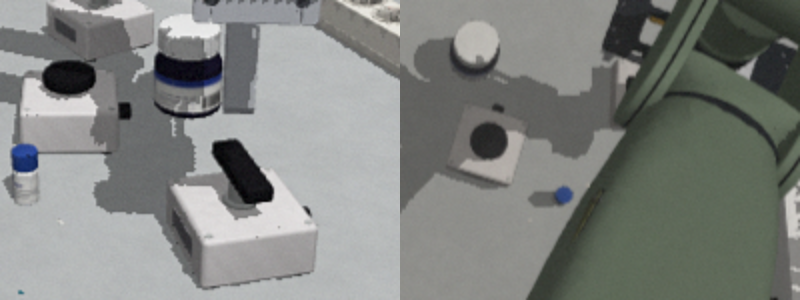

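The round key is visibly down, at (68,76) against its housing. The fingertips (240,110) hang over the bar key (243,170), and the jar and vial have not moved.

To row units: 0.049 m / 0.5 = 0.098, 0.047 m / 0.5 = 0.094.

```bash
python3 inch.py '-0.004,-0.002,0.02,0,0,0,0
-0.005,-0.002,0.044,0,0,0,0
-0.005,-0.002,0.062,0,0,0,0
-0.005,-0.002,0.07,0,0,0,0
-0.005,-0.002,0.074,0,0,0,0
-0.005,-0.002,0.078,0,0,0,0
-0.005,-0.002,0.082,0,0,0,0
-0.005,-0.002,0.086,0,0,0,0
-0.005,-0.002,0.09,0,0,0,0
-0.005,-0.002,0.094,0,0,0,0
-0.005,-0.002,0.098,0,0,0,0
-0.005,-0.002,0.098,0,0,0,0'|grep -E "ee|wrist"; python3 inch.py '0,0,0.002,0,0,0,0
0,0,0.002,0,0,0,0
0,0,0.002,0,0,0,0' | grep -E "ee|wrist"
```

```text
ee_pos: [0.5696, -0.2592, 0.0581]
wrist_force: [-1.3, 0.4, 1.1]
ee_pos: [0.5697, -0.2593, 0.0576]
wrist_force: [-1.9, 1.1, 2.2]
```

To row units: 0.002 m / 0.5 = 0.004, 0.001 m / 0.5 = 0.002.

```bash
for i in 1; do python3 inch.py '0,0,0.002,0,0,0,0
0,0,0.004,0,0,0,0
0,0,0.004,0,0,0,0' | grep -E "ee|wrist"; done; python3 -c "
from h import *
print(robot.observe()['wrist_force'])"
```

```text
ee_pos: [0.5699, -0.2595, 0.0564]
wrist_force: [-2.3, 1.7, 8.0]
[-2.27021738  1.71375058  7.95780153]
```

To row units: 0.001 m / 0.5 = 0.002.

```bash
python3 inch.py '0,0,0.002,0,0,0,0
0,0,0.002,0,0,0,0
0,0,0.002,0,0,0,0' | grep -E "ee|wrist"
```

```text
ee_pos: [0.5699, -0.2595, 0.0559]
wrist_force: [-3.7, 1.4, 9.3]
```

The bar is home. Next I'll lift and head for the square. The route passes near the jar, so I'll travel at z of about 0.16.

To row units: -0.105 m / 0.5 = -0.21, -0.08 m / 0.5 = -0.16.

```bash
python3 inch.py '0,0,-0.008,0,0,0,0
0,0,-0.03,0,0,0,0
0,0,-0.09,0,0,0,0
0,0,-0.16,0,0,0,0
0,0,-0.21,0,0,0,0
0,0,-0.21,0,0,0,0'; python3 -c "
from h import *
shift(.587,.0995,.11)"
```

```text
time_s: 8.6
ee_pos: [0.5729, -0.2614, 0.165]
tcp_rot: [-179.9, 0.6, 158.4]
wrist_force: [0.2, -0.2, 0.2]
gripper_width: 0.005
grasp_force: 0.0
at [ 0.5729 -0.2614  0.165 ] [-179.9    0.6  158.4] tool shift [0.1203 0.3409 0.053 ]
```

To row units: 0.34 m / 0.5 = 0.68, 0.33 m / 0.5 = 0.66.

```bash
python3 inch.py '0.01,0.028,0,0,0,0,0
0.03,0.086,0,0,0,0,0
0.06,0.17,0,0,0,0,0
0.09,0.256,0,0,0,0,0
0.12,0.34,0,0,0,0,0
0.15,0.426,0,0,0,0,0
0.18,0.51,0,0,0,0,0
0.21,0.596,0,0,0,0,0
0.232,0.66,0.01,0,0,0,0
0.24,0.68,0.05,0,0,0,0
0.24,0.68,0.09,0,0,0,0
0.24,0.68,0.106,0,0,0,0'; python3 inch.py '0,0,0,0,0,0,0
0,0,0,0,0,0,0'; python3 -c "
from h import *
for n in('top','side'):
    cv2.imwrite(f'pics/{n}3.png',robot.read_camera(n)[:,:,::-1])
cv2.imwrite('pics/c3.png',np.hstack([cv2.resize(cv2.imread('pics/side3.png')[180:390,240:480],(400,350)),cv2.resize(cv2.imread('pics/top3.png')[160:310,250:450],(400,350))]))
shift(.587,.0995,.056)"
```

```text
time_s: 9.8
ee_pos: [0.5791, 0.1025, 0.1018]
tcp_rot: [-179.8, -0.4, 158.5]
wrist_force: [0.2, 0.8, 0.1]
gripper_width: 0.004
grasp_force: 0.0
time_s: 10.0
ee_pos: [0.5827, 0.101, 0.106]
tcp_rot: [-180.0, -0.1, 158.4]
wrist_force: [-0.2, 0.3, -0.2]
gripper_width: 0.008
grasp_force: 0.0
at [0.5838 0.1007 0.1073] [1.800e+02 1.000e-01 1.584e+02] tool shift [-0.0033 -0.      0.0514]
```

View pics/c3.png

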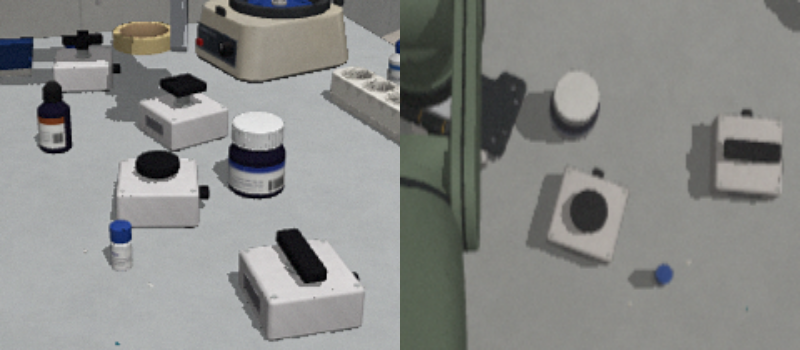

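Round (157,165) and bar (300,255) are both down with their units in place. The fingertips (180,48) are above the square key (183,85).

To row units: 0.049 m / 0.5 = 0.098, 0.047 m / 0.5 = 0.094.

```bash
python3 inch.py '-0.004,0,0.02,0,0,0,0
-0.006,0,0.044,0,0,0,0
-0.006,0,0.062,0,0,0,0
-0.006,0,0.07,0,0,0,0
-0.006,0,0.074,0,0,0,0
-0.006,0,0.078,0,0,0,0
-0.006,0,0.082,0,0,0,0
-0.006,0,0.086,0,0,0,0
-0.006,0,0.09,0,0,0,0
-0.006,0,0.094,0,0,0,0
-0.006,0,0.098,0,0,0,0
-0.006,0,0.098,0,0,0,0'|grep -E "ee|wrist"; python3 inch.py '0,0,0.002,0,0,0,0
0,0,0.004,0,0,0,0
0,0,0.004,0,0,0,0' | grep -E "ee|wrist"
```

```text
ee_pos: [0.5859, 0.1, 0.0573]
wrist_force: [-2.4, -0.1, 4.0]
ee_pos: [0.5861, 0.1, 0.0563]
wrist_force: [-4.3, -0.4, 7.7]
```

To row units: 0.001 m / 0.5 = 0.002.

```bash
python3 inch.py '0,0,0.002,0,0,0,0
0,0,0.002,0,0,0,0
0,0,0.002,0,0,0,0' | grep -E "ee|wrist"; python3 inch.py '0,0,-0.008,0,0,0,0
0,0,-0.03,0,0,0,0
0,0,-0.09,0,0,0,0
0,0,-0.16,0,0,0,0
0,0,-0.24,0,0,0,0
0,0,-0.28,0,0,0,0
0.06,0.06,-0.28,0,0,0,0
0.12,0.12,-0.28,0,0,0,0
0.16,0.16,-0.28,0,0,0,0
0.16,0.16,-0.28,0,0,0,0'; python3 inch.py '0.04,0.04,0,0,0,0,0
0.12,0.12,0,0,0,0,0
0.18,0.2,0,0,0,0,0
0.24,0.28,0,0,0,0,0
0.3,0.34,0,0,0,0,0
0.36,0.4,0,0,0,0,0
0.4,0.42,0,0,0,0,0
0.4,0.42,0,0,0,0,0
0.4,0.42,0,0,0,0,0
0.4,0.42,0,0,0,0,0'; python3 -c "
from h import *
for n in('top','side'):
    im=robot.read_camera(n)[:,:,::-1];cv2.imwrite(f'pics/{n}4.png',im);measure(n,im)
cv2.imwrite('pics/c4.png',np.hstack([cv2.resize(cv2.imread('pics/side4.png')[180:390,240:480],(400,350)),cv2.resize(cv2.imread('pics/top4.png')[180:310,150:450],(400,350))]))"
```

```text
ee_pos: [0.5861, 0.1, 0.0558]
wrist_force: [-4.4, -0.8, 9.5]
time_s: 12.9
ee_pos: [0.5399, 0.207, 0.1949]
tcp_rot: [179.9, 0.0, 158.7]
wrist_force: [0.7, -0.3, 1.1]
gripper_width: 0.005
grasp_force: 0.0
time_s: 13.9
ee_pos: [0.4336, 0.4714, 0.1945]
tcp_rot: [-180.0, 0.0, 158.3]
wrist_force: [0.0, 0.2, 0.7]
gripper_width: 0.005
grasp_force: 0.0
top round [335 241  19  19 271] cen [ 0.5045 -0.0663] rect [504.7 -66.4] [40.6 41.5] 19.1
top bar [412 220  29  10 248] cen [ 0.5664 -0.2554] rect [ 566.3 -256. ] [65.  20.9] 85.8
top square [263 206  20  20 305] cen [0.5837 0.0985] rect [584.1  98.8] [41.1 40.8] 15.0
top cross [168 234  25  25 331] cen [0.5095 0.3072] rect [509.3 307.2] [48.6 47.6] 33.1
top jar [324 199  26  21 168] cen [ 0.5927 -0.0439] rect [596.8 -46.4] [56.9 43.3] 75.5
side round [321 269  27  19 377] cen [ 0.4943 -0.104 ] rect [ 494.2 -102.1] [63.  40.9] 72.3
side bar [406 317  30  33 553] cen [ 0.5542 -0.2879] rect [ 554.3 -286. ] [74.2 23.1] 85.8
side square [336 230  28  14 278] cen [0.5704 0.0544] rect [570.9  54.2] [49.9 58.4] 16.1
side cross [277 198  25  15 212] cen [0.5027 0.2867] rect [501.6 279.5] [101.9  54.3] 79.5
```

View pics/c4.png

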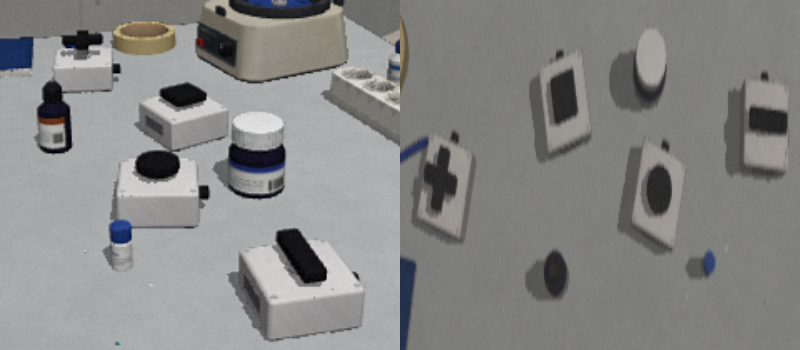

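The round (157,165), bar (300,255) and square (183,95) keys are down and the cross (82,40) is still up. Nothing else has moved, and the arm is clear.

```bash
python3 -c "
from workcell import robot
print(robot.job_done())"
```

```text
the job is handed in; nothing more can be done
None
```

I pressed the round, bar and square keys fully home in that order, each with under 11 N. The cross key is still up, the units and bystanders look undisturbed in the final pictures, the arm is clear, and I handed the job in at about 14 s.

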